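Kit a power module under its clamp in an assembly tray

ROBOT

A 7-joint arm with a two-finger parallel gripper is mounted at the origin on the work surface. World frame = base frame: x ahead of the robot, y to its left, z up, the work surface at z = 0. Lengths are in m, angles in rad, forces in N, time in s.
With the tool pointing down it reaches from about 0.425 to 0.925 m from the base axis. Payload 6.8 kg.
Tool frame: the origin (TCP) lies midway between the tips of the shut fingers; the grasp point (between the pads) lies 19 mm behind it; z points along the fingers, y is the line along which they close (so a half turn about z gives the same grasp; the last joint's range is limited). The gripper opens to 85 mm and grips with 20 to 120 N. Pads are 22 mm wide; open, the fingers measure 114 mm over their backs; the gripper's body (76 mm by 85 mm) begins 54 mm behind the grasp point. The pads swing forward as they close: fully open they stand 13 mm farther back than shut.
Start: joints at [-1.451, 0.477, 0.022, 1.555, -0.011, 1.109, -0.083], TCP at [0.152, 0.658, 0.231] pointing down, gripper open.
Joint ranges: [-2.96, 2.96], [-0.34, 2.1], [-1.41, 1.46], [0.24, 2.44], [-1.37, 4.51], [0.17, 1.92], [-2.96, 2.96]. Speed limits (rad/s): [2.39, 2.39, 3.14, 3.14, 3.14, 3.14, 3.14].

INTERFACE

Orientations are given as a rotation vector (axis times angle).
In Python, from bench import r gives the robot as it stands.
- The arm moves only by the tool servo_tool, never from a script. Its arguments are lists of equal length, an entry for each row: "turn": the turn, a rotation vector about the world's x, y, z in units of 5 degrees (1.0 is 5 degrees), a list of three; "slide": the shift along the world's x, y, z in units of 30 mm (1.0 is 30 mm), a list of three; "hand": the opening, from 0 (shut) to 1 (fully open). In form: {"turn": [[rx, ry, rz], ...], "slide": [[dx, dy, dz], ...], "hand": [hand, ...]}. A call has 1 to 8 rows; each row is the pose to reach, as a shift and turn from the pose commanded when the call began; what a row does not reach only later rows make up. A row lasts 1/8 s, in which the tool goes at most 62.5 mm and 10.7 degrees, less where a joint would pass 70% of its speed; a pose out of reach is approached as far as the arm can. A call with a gripper value outside its range is refused whole. The fingers move at their own pace and stop on an object; "squeeze" is the grip in N (left out, the last holds). Time passes only in rows, so rows that repeat a pose let the fingers close. It gives the time, the measured TCP pose, the force, the opening and the grip force at its end, in the units of the state.
- r.get_obs(): the state, without advancing time (a new reading comes with each control period).
- r.grab_frame(name): name is "scene" or "side" or "wrist"; returns (picture, depth): 480x640x3 uint8, red, green, blue; 480x640 float32, m along the optical axis (not along the pixel's ray), 0 where there is no reading.
- r.get_calibration(name): a dict with "fovy" (degrees; the focal length in pixels is half the picture's height over the tangent of half this angle, whatever the lens; pixels are square), "cx", "cy" (the principal point, pixels), "R" (3x3) and "t" (3): a world point X has camera coordinates R X + t. Camera axes: x right, y down, z forward; pixel columns grow to the right and rows downward; lengths in m; the calibration is good to about 2 mm. A picture is of the moment at which its call begins: read the wrist's pose just before it. get_calibration takes no time and is no camera call; for the wrist camera it gives the pose at the moment of the call.
- r.hand_in(): hands the job in; it is judged then, once.
The state is a dict: "clock": time; "joints": joint angles; "qvel": joint speeds; "tau": joint torques, N m; "tcp_pos": TCP position; "orientation": TCP orientation; "contact_force": force on the tool from outside, world axes, zero at the start; "moment": the same for the moment, N m; "grip_width": finger opening in m; "gripper_force": force on a finger pad.
Only numpy, scipy, OpenCV 4.12 (cv2) and the standard library are available. Lean on these libraries where they do the work, as an engineer would, in place of code of your own. Each camera call takes 0.05 s, during which the arm holds its last target. There are 200 camera calls.

TASK

Finish the kit in the grey tray: lay the power module's base plate flat in the deep middle pocket first, then set the steel clamp bridging over it, with both its feet flat on the tray's two ledges. Set both parts down right side up rather than dropping them, let go, and leave the meter, pliers and parts box where they are.

Things in the scene. Friction and masses are not known exactly. Their poses are not given: they have to be found in the camera images.
- tray: Grey plastic tray, fixed, 204 (x) by 112 (y, -39 to 73) by 18 mm. Origin on the bench under the centre of its trench, z up. Trench: 176 along x by 54, open above, rim z=18; middle 96 mm is the deep pocket, floor z=4; at both ends (|x| 48 to 88) ledges, top z=12. At +y three small bays hold screws and nuts (part of the tray, below the rim).
- module: Loose power module, about 110 g: aluminium plate 88 (x) by 46 (y) by 6 mm, black block 34 (x) by 38 (y) by 22 mm on its centre (top z=28). Origin: centre of the plate's underside, z up. Half a turn about z makes no difference. Starts flat on the bench. Fits the deep pocket, x along the tray's x, with 4 mm to spare on each side.
- clamp: Loose hat-shaped steel clamp, about 300 g, 168 (x) by 46 (y) by 27 mm, 4 mm thick: flat crown 84 by 46 (z 23 to 27), two legs (outer faces |x|=42), feet out to |x|=84. Origin: centre, at the feet's underside, z up. Half-turn symmetric. Starts standing on the bench. Fits the trench along the tray's x, 4 mm to spare on each side; its crown clears the module by 3 mm.
- meter: Black hand-held multimeter lying on the bench, 150 (x) by 75 (y) by 44 mm; origin: centre of its underside. A bystander.
- pliers: Small long-nose pliers lying on the bench, about 160 mm long along x, 60 wide, 12 mm high; origin: on the bench by the joint. A bystander.
- partsbox: Closed red and orange parts box, 114 (x) by 84 (y) by 49 mm; origin: centre of its underside. A bystander.
Not all that is in view belongs to the job. Of the things like the module, leave any that is orange; of the rest the smaller one is meant. Of the things that look like the clamp, take the one that is farthest to the robot's left at the start.

How it is judged:
By the outcome, as a careful person would: the job done as asked, in the order asked, and still so for the second after the job is handed in, with the robot touching nothing.
It also fails if it takes over 64 s, if anything falls off the work surface, if the arm or the gripper's body presses on something with over 40 N, if the wrist force passes 120 N, or if a joint passes its speed limit or range.

## Working session

There is one attempt and no reset: what is moved stays moved. The work goes in short steps, Python scripts to look and compute and a tool call to move; the robot and the scene stay as the last step left them, time stands still between calls to the robot, and variables do not carry over. Pictures are saved under pics/ and viewed, at most 10 in all, crops included, and the job is handed in when it is done.

Besides the shell and the picture viewer there is one more tool, called after "Emit:" as name(argument=value, ...) on one line, values as JSON. servo_tool: Moves the arm, as the interface text tells. Its arguments: {"type":"object","properties":{"turn":{"type":"array"},"slide":{"type":"array"},"hand":{"type":"array"},"squeeze":{"type":"number"}},"required":["turn","slide","hand"]}

```bash
ls; mkdir -p pics
cat > h.py <<'E'
import numpy as np,cv2
from bench import r
def grab(n):
    c=r.get_calibration(n); im,d=r.grab_frame(n); return c,im,d
def world(c,d,u=None,v=None):
    f=240/np.tan(np.radians(c["fovy"])/2); R=np.array(c["R"]);t=np.array(c["t"])
    if u is None: v,u=np.mgrid[:480,:640]
    p=np.stack([(u-c["cx"])/f*d,(v-c["cy"])/f*d,d*np.ones_like(u)],-1)
    return (p-t)@R
def ray(c,u,v,z):
    f=240/np.tan(np.radians(c["fovy"])/2); R=np.array(c["R"]);t=np.array(c["t"])
    o=-R.T@t; k=R.T@np.array([(u-c["cx"])/f,(v-c["cy"])/f,1]); return o+k*(z-o[2])/k[2]
E
python3 - <<'E'
from h import *
for n in("scene","side"):
    c,im,d=grab(n); np.savez("pics/"+n,im=im,d=d,**c); cv2.imwrite(f"pics/{n}0.png",im[...,::-1]); print(n,c)
print(r.get_obs())
E
```

```text
pics
scene {'fovy': 51.47391327642494, 'cx': 317.57055336159925, 'cy': 240.40678009483386, 'R': array([[ 0.3863198 ,  0.92236342, -0.00165215],
       [ 0.56688084, -0.23884281, -0.78841627],
       [-0.72760094,  0.30364425, -0.61513986]]), 't': array([-0.14444382, -0.28986355,  1.43939026])}
side {'fovy': 51.80243464261962, 'cx': 314.09417666232616, 'cy': 238.80851857764833, 'R': array([[ 0.95199861, -0.30601611,  0.00726483],
       [-0.23380383, -0.74225913, -0.62800251],
       [ 0.19757127,  0.59615898, -0.7781774 ]]), 't': array([-0.54901597,  0.11090117,  1.07280754])}
{'clock': 0.1, 'joints': array([-1.45108862,  0.47771327,  0.02237028,  1.55629649, -0.01148693,
        1.10931047, -0.08307878]), 'qvel': array([ 5.94222164e-04, -1.50654928e-03, -6.87715028e-04, -3.07676298e-03,
       -6.91032584e-04, -7.32415782e-05, -3.76455115e-04]), 'tau': array([ 4.41991506e-03, -5.97764003e+01,  1.61332805e+00, -2.81958282e+01,
        1.27805976e-02,  4.90018545e-03, -1.17969336e-05]), 'tcp_pos': array([0.15235788, 0.65705979, 0.23044996]), 'orientation': array([-3.57025256e-01, -3.12119615e+00,  2.51084814e-03]), 'contact_force': array([-0.52015871, -0.49979637,  0.08648509]), 'moment': array([-0.01608917, -0.01567962, -0.01139718]), 'gripper_force': 0.0, 'grip_width': 0.08530533680699436}
```

View pics/scene0.png

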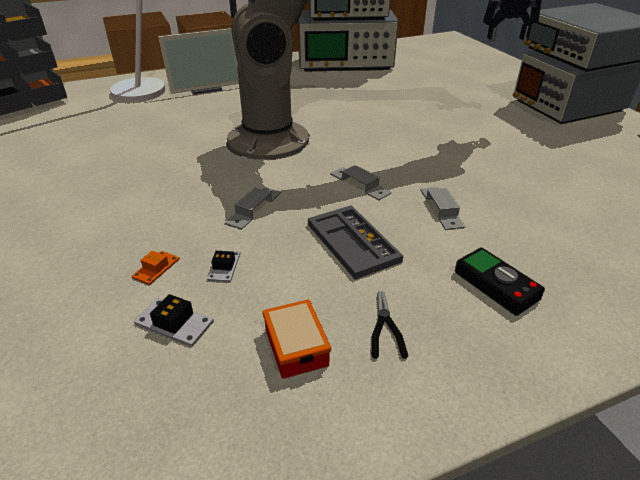

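View pics/side0.png

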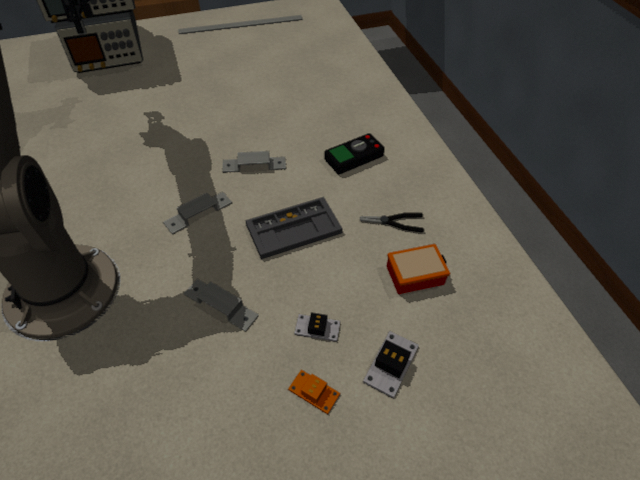

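Scene view: module-like things are orange (155,266), small black (224,265) and large black (173,318), so I take the small one at (224,265). Clamp-like things are at (252,206), (360,181) and (442,206). Image right is +y, the robot's left, so I take (442,206). The tray is at (354,241). In the side view these are the module (318,326), clamp (254,162) and tray (294,227).

```bash
cat > m.py <<'E'
from h import *
def blob(P,ctr,rad,z0,z1):
    k=(np.hypot(P[...,0]-ctr[0],P[...,1]-ctr[1])<rad)&(P[...,2]>z0)&(P[...,2]<z1); return P[k]
def rect(q):
    (cx,cy),(w,h),a=cv2.minAreaRect((q[:,:2]*1000).astype(np.float32))
    if w<h: w,h,a=h,w,a+90
    return np.round([cx,cy,w,h,(a+90)%180-90],1)
E
python3 - <<'E'
from m import *
px={"scene":dict(mod=(224,265),big=(173,318),c1=(252,206),c2=(360,181),c3=(442,206),tray=(340,245)),"side":dict(mod=(318,326),big=(393,357),c3=(254,160),c2=(200,210),c1=(218,300),tray=(294,232))}
for n in px:
    z=np.load(f"pics/{n}.npz"); c={k:z[k] for k in("fovy","cx","cy","R","t")}; P=world(c,z["d"].astype(float)); P[z["d"]==0]=9
    for k,(u,v) in px[n].items():
        p=P[v,u]; print(n,k,p.round(3))
        rd=.06 if k=="mod" else .135 if k=="tray" else .1
        for lo,hi in ((.003,.06),(.015,.06),(.02,.06)):
            q=blob(P,p,rd,lo,hi)
            if len(q)>9: print("  z>",lo,len(q),rect(q),"zmax",np.percentile(q[:,2],95).round(4))
z=np.load("pics/scene.npz");a=z["im"][...,::-1]; b=np.load("pics/side.npz")["im"][...,::-1]
f=lambda i,u,v:cv2.resize(i[v-45:v+45,u-60:u+60],(400,300),interpolation=cv2.INTER_CUBIC)
cv2.imwrite("pics/crop.png",np.vstack([np.hstack([f(a,224,265),f(a,442,206)]),np.hstack([f(b,318,326),f(b,254,162)])]))
E
```

```text
scene mod [ 0.519 -0.258  0.023]
  z> 0.003 1172 [ 521.3 -258.1  117.5  112.3   78.4] zmax 0.0312
  z> 0.015 353 [ 499.7 -255.1   41.1   39.2  -28.8] zmax 0.0321
  z> 0.02 309 [ 499.7 -255.1   41.1   39.2  -28.8] zmax 0.0321
scene big [ 0.64  -0.374  0.041]
  z> 0.003 4172 [ 639.6 -374.6  197.4  197.1    5.1] zmax 0.0422
  z> 0.015 1060 [ 623.7 -366.1   77.2   55.3   44.5] zmax 0.0432
  z> 0.02 969 [ 614.1 -375.    55.5   50.3  -46.6] zmax 0.0432
scene c1 [ 0.351 -0.15   0.029]
  z> 0.003 1873 [ 351.4 -152.2  194.9  194.4   61.2] zmax 0.0304
  z> 0.015 525 [ 322.2 -140.4   86.5   48.   -50.4] zmax 0.0314
  z> 0.02 483 [ 322.5 -140.1   86.2   48.   -49.5] zmax 0.0314
scene c2 [0.351 0.121 0.03 ]
  z> 0.003 1424 [354.5 119.  197.7 188.1  70.1] zmax 0.0304
  z> 0.015 439 [347.4  98.5 159.5  92.4 -54.5] zmax 0.0312
  z> 0.02 399 [347.5  98.5 159.6  92.  -54.4] zmax 0.0313
scene c3 [0.519 0.242 0.03 ]
  z> 0.003 1714 [520.6 241.4 197.8 190.3  56.4] zmax 0.0303
  z> 0.015 534 [491.8 263.3  90.1  49.7 -12.5] zmax 0.0311
  z> 0.02 490 [491.8 263.3  90.1  49.7 -12.5] zmax 0.0312
scene tray [ 
[... 784 characters left out ...]
 0.0299
  z> 0.02 406 [493.2 263.8  82.4  53.  -13. ] zmax 0.0299
side c2 [0.326 0.118 0.025]
  z> 0.003 964 [328.2 114.9 188.8 179.8  43.9] zmax 0.0287
  z> 0.015 539 [321.5 136.7  86.8  49.7  21. ] zmax 0.0294
  z> 0.02 522 [321.5 136.7  86.8  49.7  21. ] zmax 0.0295
side c1 [ 0.32  -0.146  0.028]
  z> 0.003 1426 [ 321.7 -140.6  191.7  187.7  -21.3] zmax 0.0289
  z> 0.015 829 [ 323.2 -140.    86.6   47.4  -50.5] zmax 0.0293
  z> 0.02 802 [ 323.2 -140.    86.7   47.2  -50.6] zmax 0.0294
side tray [0.527 0.001 0.005]
  z> 0.003 3346 [525.2   3.7 265.5 253.9  67.5] zmax 0.0198
  z> 0.015 1286 [530.7  15.  205.3 117.8   4.8] zmax 0.0207
  z> 0.02 135 [529.8  13.6 203.2 112.    4.8] zmax 0.0222
```

View pics/crop.png

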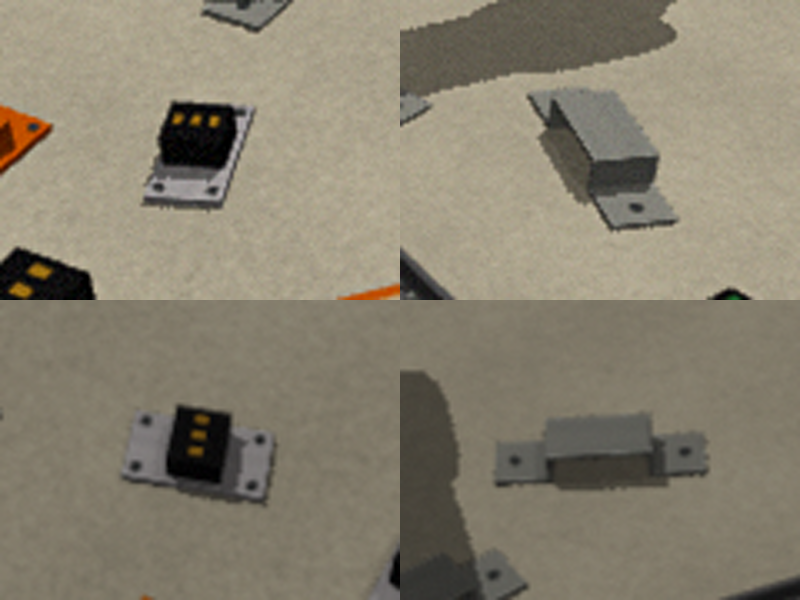

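The crops confirm the choice. The small module's block measures 40×34 mm, centred at (500.5,-255.5) with yaw ≈-28.7°. The clamp is the one at y=264, with yaw ≈-12.7°. The tray origin is ≈(531.5,-2.4) with yaw ≈4.9°. I pass over the clamp first, since it lies on the way, and look with the wrist camera.

Emit:
servo_tool(turn=[[0,0,0],[0,0,0],[0,0,0],[0,0,0],[0,0,0],[0,0,0],[0,0,0],[0,0,0]], slide=[[1.3,-1.5,0],[2.6,-3.0,0],[4,-4.5,0],[5.3,-6,0],[6.6,-7.5,0],[7.9,-9,0],[9.2,-10.5,0],[10.4,-12,0]], hand=[1,1,1,1,1,1,1,1])

```text
clock: 1.1
tcp_pos: [0.4654, 0.2957, 0.2312]
orientation: [-0.357, -3.121, 0.0]
contact_force: [0.6, -0.4, -0.3]
grip_width: 0.0852
gripper_force: 0.0
```

Emit:
servo_tool(turn=[[0,0,0],[0,0,0],[0,0,0]], slide=[[0.9,-1.1,0],[0.9,-1.1,0],[0.9,-1.1,0]], hand=[1,1,1])

```text
clock: 1.48
tcp_pos: [0.4909, 0.265, 0.231]
orientation: [-0.356, -3.12, 0.0]
contact_force: [0.1, 0.8, 0.4]
grip_width: 0.0858
gripper_force: 0.0
```

Run:
```python
from m import *
o=r.get_obs(); print(o["tcp_pos"],o["orientation"],o["joints"].round(2),o["clock"])
c,im,d=grab("wrist"); cv2.imwrite("pics/w1.png",im[...,::-1]); P=world(c,d.astype(float)); P[d==0]=9
np.savez("pics/w1",im=im,d=d,**c)
for lo in(.002,.01,.015,.02):
    q=blob(P,(.4925,.2636),.1,lo,.035)
    if len(q)>9: print(lo,len(q),rect(q),np.percentile(q[:,2],[5,50,95]).round(4))
print((P[...,2][P[...,2]<.008]).mean())
```

```text
[0.490861   0.26504538 0.23098234] [-3.56392913e-01 -3.12042299e+00  3.80298814e-05] [-0.78  0.29  0.21  1.85 -0.07  1.01  0.8 ] 1.475
0.002 8149 [484.1 256.4 167.9 133.4 -40.9] [0.0025 0.0253 0.0272]
0.01 4607 [489.8 262.8  84.1  46.  -13. ] [0.0248 0.0262 0.0274]
0.015 4557 [489.8 262.9  84.1  46.1 -13.1] [0.0249 0.0262 0.0274]
0.02 4518 [489.8 262.9  84.1  46.1 -13.1] [0.025  0.0262 0.0274]
-0.0005310860887113291
```

View pics/w1.png

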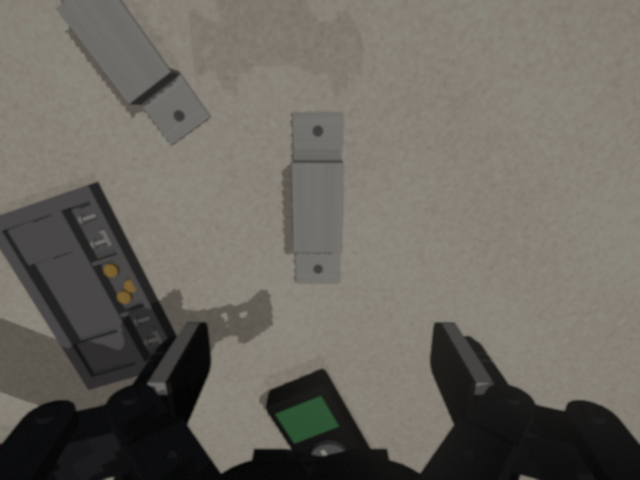

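The wrist view shows the clamp at (318,207). Its crown measures 84×46 mm, as given, centred at (489.8,262.9) with yaw -13°. Next I go over the tray, then on to the module, turning the tool on the way.

Emit:
servo_tool(turn=[[0,0,-1.5],[0,0,-3],[0,0,-4.5],[0,0,-6],[0,0,-7.5],[0,0,-7.5]], slide=[[0.5,-2,0],[1,-4,0],[1.4,-6,0],[1.6,-8,0],[1.8,-9,0],[1.8,-9,0]], hand=[1,1,1,1,1,1])

```text
clock: 2.28
tcp_pos: [0.5454, -0.0068, 0.2314]
orientation: [1.345, 2.838, -0.001]
contact_force: [-0.2, 0.6, 0.5]
grip_width: 0.0852
gripper_force: 0.0
```

Run:
```python
from m import *
o=r.get_obs(); print(o["tcp_pos"],o["orientation"],o["joints"].round(2),o["clock"])
c,im,d=grab("wrist"); cv2.imwrite("pics/w2.png",im[...,::-1]); P=world(c,d.astype(float)); P[d==0]=9
np.savez("pics/w2",im=im,d=d,**c)
for lo in(.009,.013,.015,.0165):
    q=blob(P,(.5315,.0),.125,lo,.025); print(lo,len(q),rect(q),np.percentile(q[:,2],[5,50,95]).round(4))
p=world(c,d.astype(float));
```

```text
[ 0.54543578 -0.00681359  0.23137753] [ 1.34538213e+00  2.83849053e+00 -6.90689404e-04] [-0.48  0.28  0.46  1.89 -0.14  1.    0.73] 2.275
0.009 15982 [528.   14.3 204.6 112.4   4.9] [0.0104 0.0166 0.0184]
0.013 10598 [528.   14.3 204.6 112.4   4.9] [0.0153 0.0172 0.0185]
0.015 10168 [528.   14.3 204.6 112.4   4.9] [0.0159 0.0173 0.0186]
0.0165 8388 [528.   14.4 204.2 112.1   4.9] [0.0166 0.0174 0.0186]
```

View pics/w2.png

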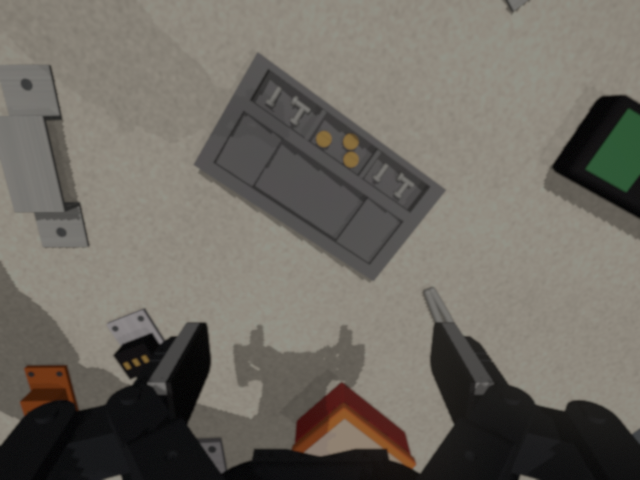

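The wrist view shows the tray at (320,165), trench empty, bays on the +y side, and its size right. Its origin by wrist is (529.5,-2.6), against 531.5 by the fixed cameras, with yaw 4.9°. Now over to the module.

Emit:
servo_tool(turn=[[0,0,-2],[0,0,-4],[0,0,-6],[0,0,-8],[0,0,-10],[0,0,-12],[0,0,-13.6],[0,0,-13.6]], slide=[[-0.3,-1.6,0],[-0.6,-3.2,0],[-0.9,-4.8,0],[-1.2,-6.4,-0.5],[-1.5,-8.3,-1],[-1.5,-8.3,-1.5],[-1.5,-8.3,-2],[-1.5,-8.3,-2]], hand=[1,1,1,1,1,1,1,1])

```text
clock: 3.32
tcp_pos: [0.5008, -0.2515, 0.1699]
orientation: [-2.693, -1.612, 0.002]
contact_force: [0.3, 0.4, 0.1]
grip_width: 0.0856
gripper_force: 0.0
```

```bash
cat > w.py <<'E'
from m import *
from scipy.spatial.transform import Rotation as Ro
def look(tag,ctr,rad,los,hi):
    o=r.get_obs(); y=Ro.from_rotvec(o["orientation"]).as_matrix(); print("tcp",o["tcp_pos"].round(4),"toolz",y[:,2].round(3),"closing deg",np.degrees(np.arctan2(y[1,1],y[0,1])).round(1),"q",o["joints"].round(2),o["clock"].round(2))
    c,im,d=grab("wrist"); cv2.imwrite(f"pics/{tag}.png",im[...,::-1]); P=world(c,d.astype(float)); P[d==0]=9
    np.savez("pics/"+tag,im=im,d=d,**c)
    for lo in los:
        q=blob(P,ctr,rad,lo,hi)
        if len(q)>9: print(lo,len(q),rect(q),np.percentile(q[:,2],[5,50,95]).round(4))
E
python3 -c "
from w import *
look('w3',(.5,-.255),.06,(.003,.01,.015,.02),.035)"
```

```text
Traceback (most recent call last):
  File "w.py", line 4, in look
    o=r.get_obs(); y=Ro.from_rotvec(o["orientation"]).as_matrix(); print("tcp",o["tcp_pos"].round(4),"toolz",y[:,2].round(3),"closing deg",np.degrees(np.arctan2(y[1,1],y[0,1])).round(1),"q",o["joints"].round(2),o["clock"].round(2))
                                                                                                                                                                                                                   ^^^^^^^^^^^^^^^^
AttributeError: 'float' object has no attribute 'round'
```

```bash
sed -i 's/o\["clock"\].round(2)/o["clock"]/' w.py
python3 -c "
from w import *
look('w3',(.5,-.255),.06,(.003,.01,.015,.02),.035)"
```

```text
tcp [ 0.5008 -0.2515  0.1699] toolz [-0.003  0.002 -1.   ] closing deg -28.2 q [-0.22  0.44  0.75  1.93 -0.38  0.92  0.23] 3.325
0.003 5967 [ 499.3 -256.6   88.2   46.   -28. ] [0.0044 0.0061 0.0282]
0.01 2284 [ 499.2 -256.6   38.1   33.9   62.3] [0.0189 0.0274 0.0285]
0.015 2223 [ 499.2 -256.6   38.1   33.9   62.3] [0.0234 0.0274 0.0285]
0.02 2154 [ 499.2 -256.7   38.1   33.9   62.4] [0.0259 0.0274 0.0285]
```

The module by wrist measures 88×46 mm, as given, centred at (499.3,-256.6) with yaw -28°. Averaged with the fixed cameras this gives (500,-256). Descending.

Emit:
servo_tool(turn=[[0,0,0],[0,0,0],[0,0,0],[0,0,0],[0,0,0],[0,0,0]], slide=[[-0.03,-0.15,-1],[-0.03,-0.15,-2.2],[-0.03,-0.15,-3.4],[-0.03,-0.15,-4.4],[-0.03,-0.15,-5.1],[-0.03,-0.15,-5.33]], hand=[1,1,1,1,1,1])

```text
clock: 4.12
tcp_pos: [0.4998, -0.2582, 0.0109]
orientation: [-2.698, -1.608, -0.0]
contact_force: [0.4, -0.0, 0.2]
grip_width: 0.0856
gripper_force: 0.0
```

Emit:
servo_tool(turn=[[0,0,0],[0,0,0],[0,0,0],[0,0,0],[0,0,0],[0,0,0],[0,0,0],[0,0,0]], slide=[[0,0,0],[0,0,0],[0,0,0],[0,0,0],[0,0,0],[0,0,0],[0,0,0],[0,0,0]], hand=[0.6,0.4,0.2,0.2,0.2,0.2,0.2,0.2], squeeze=30)

```text
clock: 5.12
tcp_pos: [0.5001, -0.2592, 0.0123]
orientation: [2.7, 1.605, 0.002]
contact_force: [-1.7, 0.9, 6.5]
grip_width: 0.0331
gripper_force: 31.1
```

Gripped at 33 mm. The slight lift force comes from the pads swinging down on the block. Lift, turn to the tray's yaw and move above it.

Emit:
servo_tool(turn=[[0,0,0],[0,0,0],[0,0,0],[0,0,0],[0,0,1.5],[0,0,3],[0,0,4.5],[0,0,6]], slide=[[0,0,0.5],[0,0,1.3],[0,0,2.3],[0,0,3],[0.3,1.5,3],[0.6,3,3],[0.8,4.5,3],[0.9,6,3]], hand=[0.2,0.2,0.2,0.2,0.2,0.2,0.2,0.2])

```text
clock: 6.12
tcp_pos: [0.5268, -0.0775, 0.1022]
orientation: [2.188, 2.253, 0.001]
contact_force: [-0.2, -0.7, -1.5]
grip_width: 0.0331
gripper_force: 30.2
```

Emit:
servo_tool(turn=[[0,0,0.6],[0,0,0.6],[0,0,0.6],[0,0,0.6]], slide=[[0.05,1.3,0],[0.1,2.4,0],[0.1,2.4,0],[0.1,2.4,0]], hand=[0.2,0.2,0.2,0.2])

```text
clock: 6.62
tcp_pos: [0.5294, -0.0077, 0.1019]
orientation: [2.134, 2.305, -0.0]
contact_force: [0.2, -0.2, -1.0]
grip_width: 0.0328
gripper_force: 30.2
```

Run:
```python
from w import *
look('w4',(.53,-.01),.055,(.055,),.2)
o=r.get_obs();print(o["grip_width"],o["gripper_force"])
for n in("scene","side"):
    c,im,d=grab(n); P=world(c,d.astype(float)); P[d==0]=9; np.savez("pics/p_"+n,im=im,d=d,**c)
    q=blob(P,(.53,-.005),.06,.085,.112); print(n,len(q),rect(q),np.percentile(q[:,2],[5,50,95]))
cv2.imwrite("pics/side4.png",np.hstack([cv2.resize(im[150:300,194:394],(800,600))])[...,::-1])
```

```text
tcp [ 0.5294 -0.0077  0.1019] toolz [ 0.    -0.001 -1.   ] closing deg 4.4 q [-0.53  0.45  0.54  2.04 -0.34  0.73  0.3 ] 6.625
0.055 60245 [529.7  -5.3 106.5  46.6   4.2] [0.0945 0.1561 0.1826]
0.03334962809265527 30.211880207061768
scene 458 [530.2  -5.9  90.   46.6   4.5] [0.0935994  0.09792388 0.10920291]
side 447 [531.2  -7.8  89.1  50.3   3.3] [0.09112694 0.0957855  0.10944281]
```

View pics/w4.png

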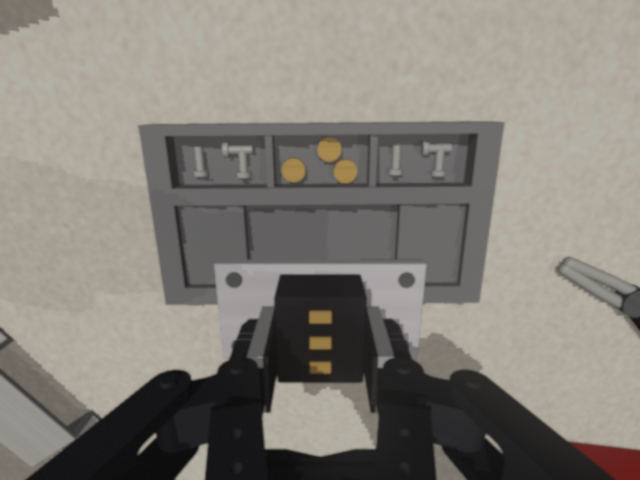

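The wrist view shows the module level in the grip, plate corners at (216,264) and (425,264). The tray is square to it and slightly up and left: trench corners (177,207), (466,205), pocket between cols 247 and 398. I'll measure both in this one view.

Run:
```python
from m import *
z=np.load("pics/w4.npz"); P=world(z,z["d"].astype(float)); P[z["d"]==0]=9
q=blob(P,(.53,.0),.07,.088,.0975); 
im=z["im"].astype(int); br=(im.min(-1)>110); k=(np.hypot(P[...,0]-.53,P[...,1])<.07)&(P[...,2]>.088)&(P[...,2]<.0985)&br
print("plate",rect(q),rect(P[k]),k.sum(),np.median(P[k][:,2]), P[k][:,2].min())
a=np.radians(4.9);Rz=np.array([[np.cos(a),np.sin(a)],[-np.sin(a),np.cos(a)]])
l=P[k][:,:2]@Rz.T*1000; print("plate in tray-yaw axes x",l[:,0].min(),l[:,0].max(),"y",l[:,1].max())
t=blob(P,(.53,.01),.13,.013,.022); print("tray",rect(t)); l=t[:,:2]@Rz.T*1000
print("tray x",np.percentile(l[:,0],[0,.2,99.8,100]),"y",np.percentile(l[:,1],[0,.2,99.8,100]))
```

```text
plate [528.6  -5.4  88.2  46.6   4.2] [528.7  -5.4  88.3  46.4   4.3] 7879 0.09484307479143264 0.09219583317795041
plate in tray-yaw axes x 482.0277368027479 570.6088515149186 y -27.087422888677334
tray [528.   14.4 205.2 112.6   5.1]
tray x [424.54267101 425.27558857 629.22313178 629.88958115] y [-87.27479919 -86.36159035  25.24420831  25.29834786]
```

Plate relative to pocket: move by (+0.8, +2.9) mm, turn +0.7°, and go down about 85.6 mm, with the last bit slow.

Emit:
servo_tool(turn=[[0,0,0.14],[0,0,0.14],[0,0,0.14],[0,0,0.14],[0,0,0.14],[0,0,0.14],[0,0,0.14],[0,0,0.14]], slide=[[0.03,0.1,0],[0.03,0.1,-0.7],[0.03,0.1,-1.4],[0.03,0.1,-2],[0.03,0.1,-2.3],[0.03,0.1,-2.5],[0.03,0.1,-2.65],[0.03,0.1,-2.75]], hand=[0.2,0.2,0.2,0.2,0.2,0.2,0.2,0.2])

```text
clock: 7.78
tcp_pos: [0.5307, -0.0039, 0.019]
orientation: [2.119, 2.319, 0.001]
contact_force: [0.4, 0.2, -1.5]
grip_width: 0.0332
gripper_force: 30.2
```

Emit:
servo_tool(turn=[[0,0,0],[0,0,0],[0,0,0]], slide=[[0,0,-0.05],[0,0,-0.1],[0,0,-0.1]], hand=[0.2,0.2,0.2])

```text
clock: 8.15
tcp_pos: [0.5306, -0.0039, 0.0163]
orientation: [2.119, 2.319, 0.001]
contact_force: [-1.7, 0.3, 4.0]
grip_width: 0.0333
gripper_force: 30.7
```

Touched down at the expected height (TCP 16.3 mm = 4 + 12.3). Open part-way and rise.

Emit:
servo_tool(turn=[[0,0,0],[0,0,0],[0,0,0],[0,0,0],[0,0,0],[0,0,0],[0,0,0],[0,0,0]], slide=[[0,0,0],[0,0,0],[0,0,0],[0,0,0],[0,0,0.5],[0,0,1.5],[0,0,3],[0,0,4.5]], hand=[0.55,0.55,0.55,0.55,0.55,0.55,0.55,0.7])

```text
clock: 9.15
tcp_pos: [0.5303, -0.0041, 0.153]
orientation: [2.12, 2.318, 0.0]
contact_force: [-0.1, 0.9, -0.5]
grip_width: 0.0595
gripper_force: 0.0
```

Emit:
servo_tool(turn=[[0,0,0],[0,0,0],[0,0,0]], slide=[[0,-1,1],[0,-2,2],[0,-2,2]], hand=[1,1,1])

```text
clock: 9.52
tcp_pos: [0.5316, -0.0671, 0.2142]
orientation: [2.122, 2.311, 0.006]
contact_force: [0.2, -0.8, -0.8]
grip_width: 0.0857
gripper_force: 0.0
```

Run:
```python
from w import *
look('w5',(.529,.0),.13,(.013,.022),.05)
z=np.load("pics/w5.npz"); P=world(z,z["d"].astype(float)); P[z["d"]==0]=9
im=z["im"].astype(int); k=(np.hypot(P[...,0]-.53,P[...,1])<.06)&(P[...,2]<.025)&(im.min(-1)>110)
n,lab,st,ce=cv2.connectedComponentsWithStats(k.astype(np.uint8))
k=(k&(P[...,1]<.028)); print("plate",k.sum(),rect(P[k]),np.percentile(P[k][:,2],[5,50,95]))
```

```text
tcp [ 0.5316 -0.0671  0.2142] toolz [ 0.006 -0.    -1.   ] closing deg 4.9 q [-0.52  0.3   0.65  1.94 -0.22  0.96  0.32] 9.525
0.013 15321 [527.9  14.4 204.6 111.7   4.8] [0.0156 0.0174 0.0316]
0.022 2030 [529.8  -1.9  37.5  33.8 -85.1] [0.0301 0.0313 0.0326]
plate 3441 [530.3 -19.6  88.2  80.8   4.8] [-0.00094093  0.00913071  0.01051609]
```

View pics/w5.png

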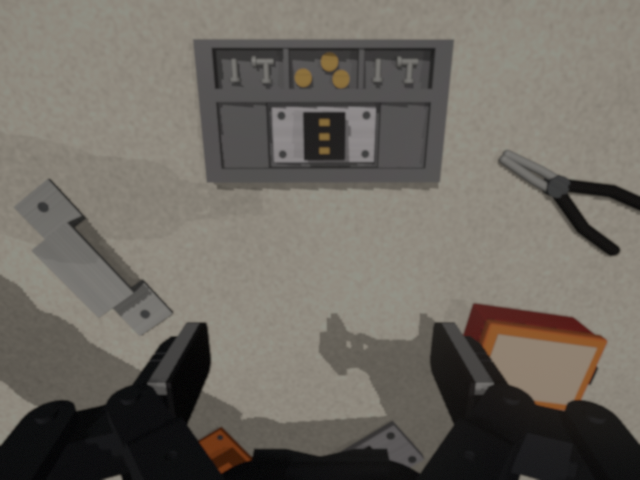

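The module lies flat in the pocket: block (323,135), top at about 32 mm, plate within cols 272–376 of the pocket. Now the clamp: turn +72° and go over it.

Emit:
servo_tool(turn=[[0,0,1.9],[0,0,3.8],[0,0,5.7],[0,0,7.6],[0,0,9.5],[0,0,11.4],[0,0,13.3],[0,0,14.4]], slide=[[-0.1,1.5,0],[-0.2,3,0],[-0.3,4.5,0],[-0.5,6,0],[-0.7,7.5,0],[-1,9,-0.7],[-1.3,10.5,-1.4],[-1.3,10.9,-2]], hand=[1,1,1,1,1,1,1,1])

```text
clock: 10.58
tcp_pos: [0.4884, 0.2678, 0.1492]
orientation: [-0.334, -3.121, -0.001]
contact_force: [0.9, -0.8, 0.3]
grip_width: 0.0852
gripper_force: 0.0
```

Emit:
servo_tool(turn=[[0,0,0],[0,0,0],[0,0,0]], slide=[[0,0,0],[0,0,0],[0,0,0]], hand=[1,1,1])

```text
clock: 10.95
tcp_pos: [0.492, 0.2622, 0.1517]
orientation: [0.356, 3.12, 0.001]
contact_force: [-0.7, 0.0, 0.5]
grip_width: 0.0855
gripper_force: 0.0
```

Run:
```python
from w import *
look('w6',(.491,.263),.1,(.004,.01,.02),.035)
```

```text
tcp [0.492  0.2622 0.1517] toolz [ 0.001  0.    -1.   ] closing deg 77.0 q [-0.8   0.38  0.25  1.93 -0.12  0.84  0.86] 10.95
0.004 8226 [489.4 262.9 166.3  46.1 -12.9] [0.0043 0.0261 0.0273]
0.01 7318 [489.6 262.9  84.1  46.1 -13. ] [0.0249 0.0262 0.0273]
0.02 7184 [489.6 262.9  84.1  46.1 -13. ] [0.025  0.0262 0.0273]
```

Clamp confirmed at (489.5–492, 263), yaw -13°, with the tool aligned to it. Descend to TCP z ≈ 8 mm, which keeps the fingertips above the tray rim at placing, and grip across the crown.

Emit:
servo_tool(turn=[[0,0,0],[0,0,0],[0,0,0],[0,0,0],[0,0,0],[0,0,0],[0,0,0]], slide=[[-0.03,0.02,-1],[-0.03,0.02,-2.2],[-0.03,0.02,-3.2],[-0.03,0.02,-4],[-0.03,0.02,-4.5],[-0.03,0.02,-4.78],[-0.03,0.02,-4.78]], hand=[1,1,1,1,1,1,1])

```text
clock: 11.88
tcp_pos: [0.4907, 0.2636, 0.0076]
orientation: [-0.352, -3.122, 0.0]
contact_force: [-0.8, -0.6, 0.1]
grip_width: 0.0852
gripper_force: 0.0
```

Emit:
servo_tool(turn=[[0,0,0],[0,0,0],[0,0,0],[0,0,0],[0,0,0],[0,0,0],[0,0,0],[0,0,0]], slide=[[0,0,0],[0,0,0],[0,0,0],[0,0,0],[0,0,0],[0,0,0],[0,0,0],[0,0,0]], hand=[0.7,0.5,0.3,0.3,0.3,0.3,0.3,0.3], squeeze=50)

```text
clock: 12.88
tcp_pos: [0.4909, 0.2639, 0.0084]
orientation: [0.352, 3.121, 0.001]
contact_force: [-2.0, -1.5, 6.9]
grip_width: 0.0445
gripper_force: 50.0
```

Emit:
servo_tool(turn=[[0,0,0],[0,0,0],[0,0,0],[0,0,0],[0,0,0],[0,0,0],[0,0,0]], slide=[[0,0,0.2],[0,0,0.5],[0,0,1],[0,0,1.8],[0,0,2.6],[0,0,3],[0,0,3]], hand=[0.3,0.3,0.3,0.3,0.3,0.3,0.3])

```text
clock: 13.75
tcp_pos: [0.491, 0.264, 0.0985]
orientation: [0.351, 3.12, 0.002]
contact_force: [-0.5, 0.1, -1.9]
grip_width: 0.0443
gripper_force: 51.4
```

Emit:
servo_tool(turn=[[0,0,0.6],[0,0,1.2],[0,0,1.8],[0,0,2.4],[0,0,3],[0,0,3.6],[0,0,3.6],[0,0,3.6]], slide=[[0.2,-1.4,0],[0.4,-2.8,0],[0.6,-4.2,0],[0.8,-5.6,0],[1,-7,0],[1.2,-8.2,0],[1.3,-8.8,0],[1.3,-8.8,0]], hand=[0.3,0.3,0.3,0.3,0.3,0.3,0.3,0.3])

```text
clock: 14.75
tcp_pos: [0.5293, -0.0011, 0.097]
orientation: [0.136, -3.138, 0.0]
contact_force: [-0.2, 0.4, -1.6]
grip_width: 0.0443
gripper_force: 51.5
```

Emit:
servo_tool(turn=[[0,0,0],[0,0,0]], slide=[[0,0,0],[0,0,0]], hand=[0.3,0.3])

```text
clock: 15.0
tcp_pos: [0.5294, 0.0016, 0.0974]
orientation: [0.145, -3.138, -0.001]
contact_force: [-0.0, 0.1, -2.3]
grip_width: 0.0443
gripper_force: 51.5
```

Run:
```python
from w import *
look('w7',(.53,.0),.13,(.013,),.022)
z=np.load("pics/w7.npz"); P=world(z,z["d"].astype(float)); P[z["d"]==0]=9
for lo,hi in((.085,.099),(.106,.122)):
    q=blob(P,(.53,0),.1,lo,hi); print("clamp",lo,len(q),rect(q),np.percentile(q[:,2],[5,50,95]).round(4))
np.set_printoptions(suppress=True)
for n in("scene","side"):
    c,im,d=grab(n); P=world(c,d.astype(float)); P[d==0]=9
    q=blob(P,(.53,0),.1,.085,.099);print(n,len(q),rect(q)); q=blob(P,(.53,0.01),.125,.013,.028);print(n,len(q),rect(q))
```

```text
tcp [0.5294 0.0016 0.0974] toolz [-0.     0.001 -1.   ] closing deg 95.3 q [-0.27  0.42  0.19  2.03 -0.12  0.7   1.66] 15.0
0.013 11951 [527.7  14.8 204.1 112.6   4.8] [0.0152 0.0172 0.0183]
clamp 0.085 15640 [524.8   1.9 160.1  46.3   5.2] [0.0911 0.0922 0.0935]
clamp 0.106 26587 [528.6   2.   84.8  72.1   5.2] [0.1131 0.115  0.1162]
scene 455 [530.3   0.8 171.4  47.9   6. ]
scene 2207 [528.7  15.2 209.4 115.6   4.7]
side 588 [531.3   1.6 169.1  50.5   4.4]
side 1345 [531.2  14.9 206.3 116.5   4.7]
```

View pics/w7.png

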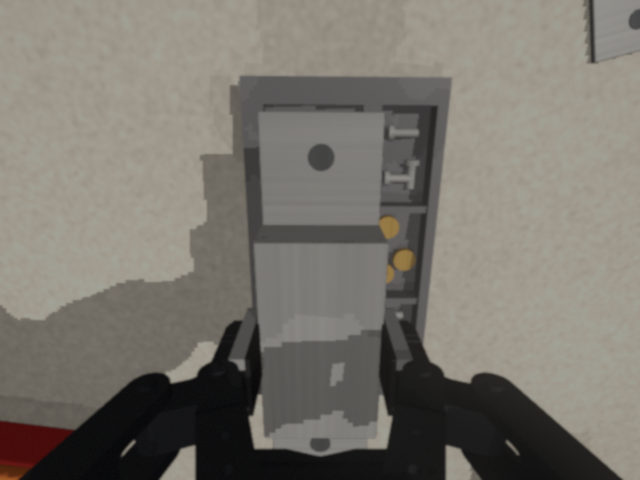

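The clamp is held level, with feet tops at 91–93 mm, yaw 5.2° and centre (528.7,1.9). In the picture its far foot is at (320,157). The tray origin in the same view is (529.1,-2.1) with yaw 4.8°. Shift (+0.6,-3.7) mm, turn -0.4°, descend 77 mm.

Emit:
servo_tool(turn=[[0,0,-0.08],[0,0,-0.08],[0,0,-0.08],[0,0,-0.08],[0,0,-0.08],[0,0,-0.08],[0,0,-0.08],[0,0,-0.08]], slide=[[0.02,-0.12,0],[0.02,-0.12,-0.6],[0.02,-0.12,-1.2],[0.02,-0.12,-1.7],[0.02,-0.12,-2.1],[0.02,-0.12,-2.3],[0.02,-0.12,-2.4],[0.02,-0.12,-2.45]], hand=[0.3,0.3,0.3,0.3,0.3,0.3,0.3,0.3])

```text
clock: 16.15
tcp_pos: [0.5304, -0.0039, 0.0242]
orientation: [-0.13, 3.138, 0.0]
contact_force: [-0.0, -0.2, -2.1]
grip_width: 0.0445
gripper_force: 51.5
```

Emit:
servo_tool(turn=[[0,0,0],[0,0,0],[0,0,0],[0,0,0]], slide=[[0,0,-0.04],[0,0,-0.08],[0,0,-0.12],[0,0,-0.12]], hand=[0.3,0.3,0.3,0.3])

```text
clock: 16.65
tcp_pos: [0.5302, -0.0039, 0.0205]
orientation: [-0.13, 3.139, 0.0]
contact_force: [-0.1, 0.5, -1.9]
grip_width: 0.0442
gripper_force: 51.5
```

Almost touching. Nudge y by +1 mm and lower in small steps.

Emit:
servo_tool(turn=[[0,0,0],[0,0,0],[0,0,0]], slide=[[0,0.04,0],[0,0.04,-0.03],[0,0.04,-0.03]], hand=[0.3,0.3,0.3])

```text
clock: 17.02
tcp_pos: [0.5303, -0.0028, 0.0204]
orientation: [-0.13, 3.139, 0.0]
contact_force: [-4.4, -1.2, 10.5]
grip_width: 0.0442
gripper_force: 52.4
```

Contact at exactly the predicted height of 20.4 mm. Release and rise.

Emit:
servo_tool(turn=[[0,0,0],[0,0,0],[0,0,0],[0,0,0],[0,0,0],[0,0,0],[0,0,0],[0,0,0]], slide=[[0,0,0.02],[0,0,0.02],[0,0,0.02],[0,0,0.02],[0,0,0.3],[0,0,1],[0,0,2.5],[0,0,4]], hand=[0.8,0.8,0.8,0.8,0.8,0.8,0.8,0.8])

```text
clock: 18.02
tcp_pos: [0.5299, -0.0028, 0.1411]
orientation: [0.13, -3.139, 0.0]
contact_force: [0.1, -0.2, 0.1]
grip_width: 0.068
gripper_force: 0.0
```

Emit:
servo_tool(turn=[[0,0,0],[0,0,0],[0,0,0],[0,0,0]], slide=[[1.5,0,2],[2.5,0,3],[2.5,0,3],[2.5,0,3]], hand=[0.8,0.8,0.8,0.8])

```text
clock: 18.52
tcp_pos: [0.604, -0.0028, 0.2289]
orientation: [0.13, -3.137, -0.0]
contact_force: [-0.6, 0.9, -1.5]
grip_width: 0.0681
gripper_force: 0.0
```

Run:
```python
from w import *
look('w8',(.53,.0),.13,(.013,.03),.05)
z=np.load("pics/w8.npz"); P=world(z,z["d"].astype(float)); P[z["d"]==0]=9
a=np.radians(4.9); L=(P[...,:2]-[.5293,-.0023])@np.array([[np.cos(a),-np.sin(a)],[np.sin(a),np.cos(a)]])
for s in(-1,1):
    for y0 in(-.015,.015):
        k=(abs(L[...,0]-s*.065)<.012)&(abs(L[...,1]-y0)<.005); print("foot",s,y0,np.median(P[k][:,2]).round(4))
```

```text
tcp [ 0.604  -0.0028  0.2289] toolz [-0.002 -0.    -1.   ] closing deg 94.7 q [-0.28  0.37  0.24  1.75 -0.1   1.04  1.64] 18.525
0.013 21878 [531.4  15.1 196.8 112.4   4.9] [0.0145 0.0173 0.039 ]
0.03 6042 [529.5  -2.3  84.3  46.    4.6] [0.037  0.0382 0.0395]
foot -1 -0.015 0.0154
foot -1 0.015 0.0153
foot 1 -0.015 0.3045
foot 1 0.015 0.3086
```

View pics/w8.png

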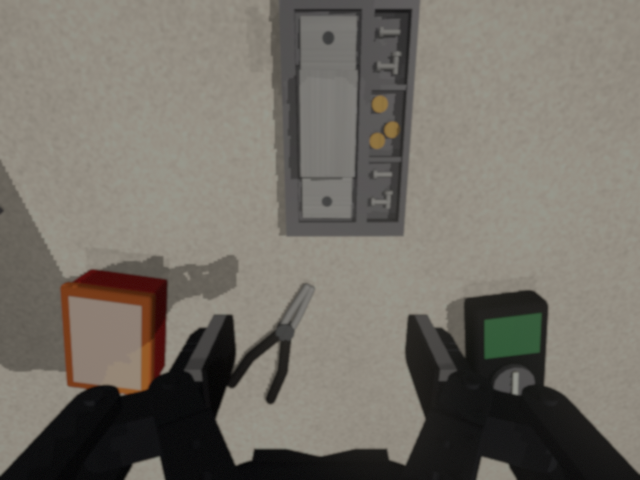

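The wrist view shows the clamp seated in the trench, feet at (328,38) and (327,201), crown level at about 38.5 mm and centred at (529.5,-2.3), meter, pliers and parts box untouched. The second foot's reading was polluted by gripper points, so I recheck it and hand in if it is good.

Run:
```python
from m import *
z=np.load("pics/w8.npz"); P=world(z,z["d"].astype(float)); P[z["d"]==0]=9
a=np.radians(4.9); L=(P[...,:2]-[.5293,-.0023])@np.array([[np.cos(a),-np.sin(a)],[np.sin(a),np.cos(a)]])
h=[]
for s in(-1,1):
    for y0 in(-.015,.015):
        k=(abs(L[...,0]-s*.065)<.012)&(abs(L[...,1]-y0)<.005)&(P[...,2]<.06); h.append(np.median(P[k][:,2]))
print(np.round(h,4))
if max(abs(np.array(h)-.016))<.002: print(r.hand_in())
```

```text
[0.0154 0.0153 0.0152 0.0152]
the job is handed in; nothing more can be done
None
```

The kit is finished and handed in at about 18.5 s: the module lies flat in the deep pocket and the clamp bridges it with both feet flat on the ledges. The gripper is clear, and the meter, pliers and parts box were left alone.

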